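Eject a bearing from its holder

TASK

The sealed ball bearing sits sunk in one of the two square holder blocks and cannot be gripped there. Set that block down level on the foot of the ejector, so that the ejector's pin goes up through the hole in the block's underside and pokes the bearing up out of its recess; then lift the bearing out and lay it flat, same side up, near the middle of the dark lapping plate. Leave the block sitting on the ejector.

Things in the scene. Friction and masses are not known exactly. Their poses are not given: they have to be found in the camera images.
- holder: Bare aluminium block holding the bearing: 60 x 60 mm, 30 mm high, loose, about 0.3 kg. Origin at the centre of its underside, x and y square to its sides, z up. On its axis: a round recess 38 mm wide and 20 mm deep, open at the top; its 10 mm thick floor has a 30 mm wide through hole. Grip it across two opposite sides. A like block with an empty recess is a bystander.
- bearing: Sealed steel ball bearing, 36 mm across, 18 mm high, 12 mm bore, 0.08 kg. Origin at the centre of its underside, z along its axis. It starts loose on the holder's recess floor, its top 2 mm below the holder's top; with the holder down on the ejector it stands 13 mm proud of that top. A slim plain bush and a stepped nut standing on the bench are bystanders.
- ejector_seat (a point): Centre of the top face of the ejector's round dark steel foot (90 mm across, 10 mm high, fixed to the bench), 10 mm above the bench. A fixed upright steel pin, 18 mm thick with a flat top, rises from this point and ends 25 mm above it.
- plate_top (a point): Centre of the top face of the dark square lapping plate, 110 x 110 mm and 15 mm high, fixed to the bench; x and y square to its sides, z up.
Things that resemble listed ones, but are neither listed nor needed, are in the scene too. Leave any red look-alike of the holder alone.

How it is judged (in metres and radians):
On the way:
1. the holder sits down on the ejector's foot with the bearing poked up in it (distance between holder and ejector_seat below 0.015 m and z of holder in the frame of ejector_seat below 0.004 m and angle between holder's own z axis and vertical below 0.17 rad and z of bearing in the frame of holder above 0.02 m and horizontal distance between bearing and holder below 0.012 m), for 0.2 s.
At the end, for the whole second after the job is handed in: The bearing lies flat (within 10 degrees), same side up as it started, and at rest on the lapping plate, its centre within 35 mm of the plate's centre; the holder sits level on the ejector's foot, the centre of its underside within 15 mm of the foot's centre (horizontal distance between bearing and plate_top below 0.035 m and z of bearing in the frame of plate_top between -0.004 and 0.004 m and angle between each of bearing, holder's own z axis and vertical below 0.17 rad and linear speed of bearing below 0.02 m/s and distance between holder and ejector_seat below 0.015 m); the robot touches nothing.
It also fails if it takes over 48 s, if anything falls off the work surface, if the arm or the gripper's body presses on something with over 40 N, if the wrist force passes 120 N, or if a joint passes its speed limit or range.

ROBOT

A 7-joint arm with a two-finger parallel gripper is mounted at the origin on a cart in front of the work surface, level with it; the furniture and walls round the work are solid. World frame = base frame: x ahead of the robot, y to its left, z up, the work surface at z = 0. Lengths are in m, angles in degrees, forces in N, time in s.
With the tool pointing down it reaches from about 0.425 to 1.025 m from the base axis. Payload 3.6 kg.
Tool frame: the origin (TCP) lies on the mounting face of the last link; the fingertips stand 173 mm ahead of it and the grasp point (between the pads) lies arm.grip_depth ahead of it (arm.grip_depth is the distance from the TCP to the grasp point, in m); z points along the fingers, x is the direction in which the jaws open and shut, and the axes are right-handed (so a half turn about z gives the same grasp; the last joint's range is limited). The gripper opens to 85 mm and grips with 20 to 120 N. Pads are 22 mm wide; open, the fingers measure 114 mm over their backs; the gripper's body (76 mm by 85 mm) begins 54 mm behind the grasp point. The pads swing forward as they close: fully open they stand 13 mm farther back than shut.
Start: joints at [-80.644, 33.873, 2.773, 92.16, -1.908, 54.013, -1.931], TCP at [0.184, 0.701, 0.405] pointing down, gripper open.
Joint ranges: [-153.93, 153.93], [-27.13, 128.08], [-72.61, 78.16], [10.71, 143.7], [-87.88, 267.88], [4.46, 118.87], [-176.78, 176.78]. Speed limits (degrees/s): [147.25, 147.25, 180, 180, 180, 180, 180].

INTERFACE

Orientations are given as [roll, pitch, yaw] about the fixed x, y, z axes, in that order (R = Rz(yaw) Ry(pitch) Rx(roll)).
In Python, from cell import arm, vision gives the robot as it stands.
- The arm moves only by the tool move_arm, never from a script. Its arguments are lists of equal length, an entry for each row: "rotation": the turn, a rotation vector about the tool's x, y, z in degrees, a list of three; "dp": the shift along the tool's x, y, z in mm, a list of three; "fingers": the opening, from 0 (shut) to 1 (fully open). A call has 1 to 8 rows; each row shifts and turns the pose as measured when the row begins, along the tool's axes as they then stand; what a row does not reach is not made up. A row lasts 1/12 s, in which the tool goes at most 41.7 mm and 7.16 degrees, less where a joint would pass 70% of its speed; a pose out of reach is approached as far as the arm can. A call with a gripper value outside its range is refused whole. The fingers move at their own pace and stop on an object; the grip force is fixed at half the most. Time passes only in rows, so rows that do not move let the fingers close. It gives the time, the measured TCP pose, the force and the opening at its end, in the units of the state.
- arm.get_state(): the state, without advancing time (a new reading comes with each control period).
- vision.get_image(name): name is "scene" or "side" or "wrist"; returns (picture, depth): 480x640x3 uint8, red, green, blue; 480x640 float32, m along the optical axis (not along the pixel's ray), 0 where there is no reading.
- vision.camera_model(name): a dict with "mtx" (3x3 intrinsics, pixels), "k1" (the pictures are not rectified: a ray, as slopes to the right and down, at radius r is drawn at 1 + k1 r^2 times it, then the intrinsics apply), "extrinsics" (4x4, takes a point from world to camera coordinates). Camera axes: x right, y down, z forward; pixel columns grow to the right and rows downward; lengths in m; the calibration is good to about 2 mm. A picture is of the moment at which its call begins: read the wrist's pose just before it. camera_model takes no time and is no camera call; for the wrist camera it gives the pose at the moment of the call.
- arm.finish_job(): hands the job in, once; it reports no verdict.
The state is a dict: "time_s": time; "joint_positions": joint angles; "joint_velocities": joint speeds; "joint_efforts": joint torques, N m; "tool_pos": TCP position; "eef_rot": TCP orientation; "force": force on the tool from outside, world axes, zero at the start; "ft_torque": the same for the moment, N m; "width": finger opening in m.
Only numpy, scipy, OpenCV 4.12 (cv2) and the standard library are available. Lean on these libraries where they do the work, as an engineer would, in place of code of your own. Each camera call takes 0.05 s, during which the arm holds its last target. There are 200 camera calls.

## Working session

There is one attempt and no reset: what is moved stays moved. The work goes in short steps, Python scripts to look and compute and a tool call to move; the robot and the scene stay as the last step left them, time stands still between calls to the robot, and variables do not carry over. Pictures are saved under pics/ and viewed, about 8 in all and at most 12, crops included, and the job is handed in when it is done.

Besides the shell and the picture viewer there is one more tool, called after ">>>" by a JSON object that holds its "fn" and its "kwargs". move_arm: Moves the arm, as the interface text tells. Its arguments: {"type":"object","properties":{"rotation":{"type":"array"},"dp":{"type":"array"},"fingers":{"type":"array"}},"required":["rotation","dp","fingers"]}

```bash
mkdir -p pics
cat > h.py <<'E'
import numpy as np,cv2
from cell import arm,vision
def grab(n,tag):
    m=vision.camera_model(n); im,d=vision.get_image(n)
    np.savez(f'pics/{tag}.npz',im=im,d=d,K=m['mtx'],k1=m['k1'],E=m['extrinsics'])
    cv2.imwrite(f'pics/{tag}.png',im[:,:,::-1]); return im,d
def load(tag): return np.load(f'pics/{tag}.npz')
def ray(f,u,v):
    K=f['K']; k=float(f['k1']); x=np.array([(u-K[0,2])/K[0,0],(v-K[1,2])/K[1,1]]); y=x.copy()
    for _ in range(20): y=x/(1+k*(y@y))
    return np.array([y[0],y[1],1.])
def onz(f,u,v,z):  # intersect with world plane z
    E=f['E'];R=E[:3,:3];c=-R.T@E[:3,3];r=R.T@ray(f,u,v);return c+r*(z-c[2])/r[2]
def dep(f,u,v):
    E=f['E'];R=E[:3,:3];c=-R.T@E[:3,3];return c+R.T@ray(f,u,v)*float(f['d'][v,u])
def crop(tag,u0,v0,u1,v1,s,out):
    im=cv2.imread(f'pics/{tag}.png')[v0:v1,u0:u1]; cv2.imwrite(f'pics/{out}.png',cv2.resize(im,None,fx=s,fy=s,interpolation=cv2.INTER_CUBIC))
E
python3 - <<'E'
from h import *
a,_=grab('scene','s0'); 
s=arm.get_state(); print(s['time_s'],s['tool_pos'],s['eef_rot'],s['width'],arm.grip_depth)
E
```

```text
0.05 [0.18399106 0.70081204 0.40353772] [1.79993758e+02 1.27838144e-01 7.52914563e+01] 0.08514311792002809 0.1547
```

View pics/s0.png

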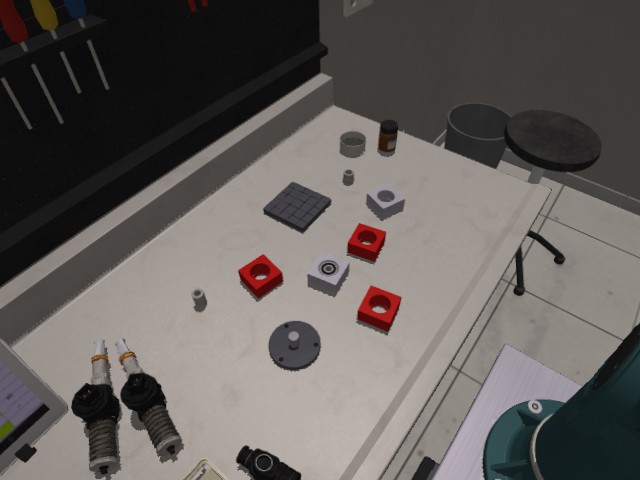

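The scene picture shows these candidates: a bare block with the bearing at (328,272), a bare empty block at (386,202), and red look-alikes at (366,242), (379,308) and (261,276). The ejector is at (294,343) and the plate at (298,206). I choose (328,272), and I'll check it in a close crop.

Run:
```python
from h import *
crop('s0',230,170,430,380,3.8,'c1')
f=load('s0')
for n,u,v in [('plate',298,206),('bearing',328,268),('holdtop',318,262),('eject foot',280,350),('pin top',293,336),('red1',366,250),('red2',379,316),('red3',261,287)]:
    print(n,dep(f,u,v).round(3))
```

```text
plate [ 0.644 -0.198  0.015]
bearing [ 0.485 -0.094  0.022]
holdtop [ 0.504 -0.089  0.031]
eject foot [0.449 0.089 0.013]
pin top [0.44  0.064 0.035]
red1 [ 0.449 -0.171  0.027]
red2 [ 0.346 -0.056  0.032]
red3 [0.555 0.018 0.026]
```

View pics/c1.png

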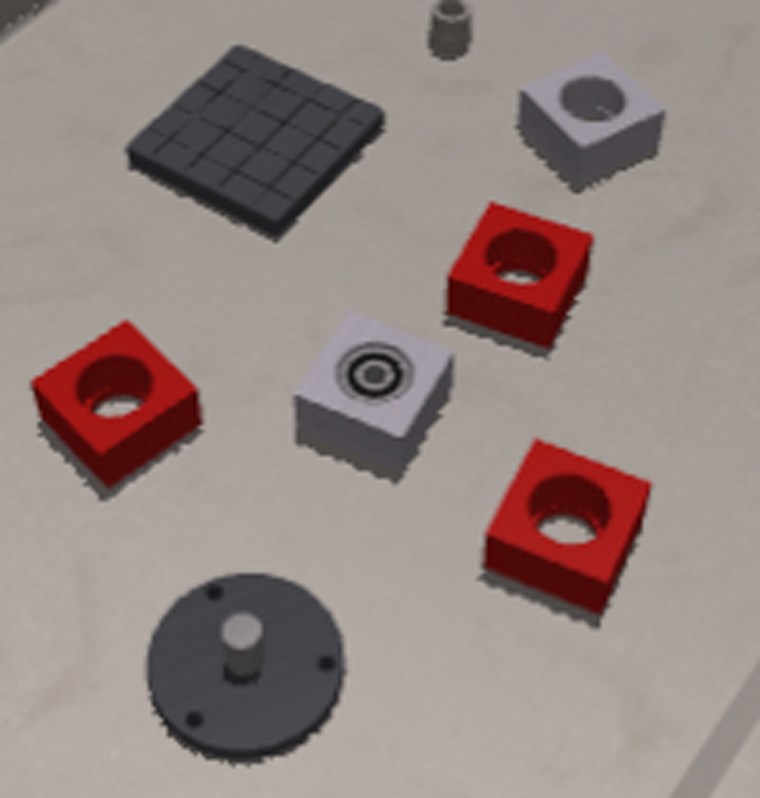

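The crop confirms it: the bearing sits at crop (374,373) in the bare block. The block's top corners are at crop (352,315), (453,354), (405,435) and (295,395). The pin top is at (242,630).

Run:
```python
from h import *
f=load('s0')
def q(pts,z):
    return np.array([onz(f,230+(a-.0)/3.8,170+b/3.8,z) for a,b in pts])
for n,p,z in [('hold',[(352,315),(453,354),(405,435),(295,395)],.03),('bearing',[(374,373)],.028),('red1',[(492,203),(593,235),(550,318),(449,278)],.03),('red2',[(536,440),(650,486),(606,580),(487,538)],.03),('red3',[(126,322),(199,393),(104,455),(34,385)],.03),('plate',[(240,45),(384,109),(279,222),(129,148)],.015),('pin',[(242,630)],.035),('foot ell',[(148,665),(344,655),(247,572),(247,745)],.010)]:
    P=q(p,z); print(n,P.mean(0).round(4))
    if len(P)>1: print('  sides',np.linalg.norm(np.roll(P,-1,0)-P,axis=1).round(4),'ang',[round(float(np.degrees(np.arctan2(*(np.roll(P,-1,0)-P)[i,[1,0]]))),1) for i in range(4)])
s=arm.get_state();print(s['tool_pos'],s['eef_rot'],s['joint_positions'])
from scipy.spatial.transform import Rotation as R
print(R.from_euler('xyz',s['eef_rot'],degrees=True).as_matrix().round(3))
m=vision.camera_model('wrist');print(m['extrinsics'].round(3),m['mtx'])
```

```text
hold [ 0.4787 -0.0897  0.03  ]
  sides [0.0572 0.0558 0.0592 0.0584] ang [-170.1, 100.2, 12.4, -81.7]
bearing [ 0.4808 -0.0907  0.028 ]
red1 [ 0.4634 -0.1978  0.03  ]
  sides [0.0581 0.0638 0.0578 0.0598] ang [-167.7, 101.4, 8.3, -78.2]
red2 [ 0.3584 -0.0789  0.03  ]
  sides [0.0585 0.0567 0.0572 0.061 ] ang [-170.6, 100.0, 13.7, -78.7]
red3 [ 0.5776 -0.0055  0.03  ]
  sides [0.0613 0.0572 0.0581 0.0586] ang [168.4, 77.4, -10.2, -99.3]
plate [ 0.6491 -0.2035  0.015 ]
  sides [0.1058 0.1084 0.1072 0.1081] ang [-176.8, 93.9, 3.1, -86.8]
pin [0.4389 0.0629 0.035 ]
foot ell [0.4385 0.0627 0.01  ]
  sides [0.0883 0.0629 0.0868 0.0602] ang [-139.9, -6.5, 129.5, -2.8]
[0.18399106 0.70081204 0.40353772] [1.79993758e+02 1.27838144e-01 7.52914563e+01] [-80.64346885  33.92588914   2.76614869  92.23643645  -1.90833782
  54.01175251  -1.93111313]
[[ 0.254  0.967 -0.   ]
 [ 0.967 -0.254 -0.002]
 [-0.002  0.    -1.   ]]
[[ 0.254  0.967 -0.002 -0.723]
 [ 0.93  -0.243  0.275 -0.036]
 [ 0.266 -0.072 -0.961  0.379]
 [ 0.     0.     0.     1.   ]] [[418.86505072   0.         316.74134642]
 [  0.         418.86505072 242.75123881]
 [  0.           0.           1.        ]]
```

```bash
cat >> h.py <<'E'
from scipy.spatial.transform import Rotation as Ro
def plan(target,yaw,n=None):
    "rows to go straight to target TCP (tool down) at yaw; printed per row"
    s=arm.get_state();p=np.array(s['tool_pos']);y=s['eef_rot'][2]
    d=(np.array(target)-p)*1000; dy=(yaw-y+180)%360-180
    n=n or int(np.ceil(max(np.linalg.norm(d)/40,abs(dy)/7)))
    print('t',round(s['time_s'],2),'pos',p.round(4),'rot',np.round(s['eef_rot'],2),'d',d.round(1),'dyaw',round(dy,1),'n',n)
    out=[]
    for i in range(n):
        a=np.radians(y+dy*i/n); w=d/n
        out.append([round(float(v),1) for v in (np.cos(a)*w[0]+np.sin(a)*w[1],np.sin(a)*w[0]-np.cos(a)*w[1],-w[2])])
    print('rotz',round(-dy/n,2),out)
E
python3 -c "
from h import *
plan([.46,-.03,.33],11)"
```

```text
t 0.05 pos [0.184  0.7008 0.4035] rot [1.7999e+02 1.3000e-01 7.5290e+01] d [ 276.  -730.8  -73.5] dyaw -64.3 n 20
rotz 3.21 [[-31.8, 22.6, 3.7], [-30.5, 24.4, 3.7], [-29.1, 26.0, 3.7], [-27.6, 27.6, 3.7], [-26.0, 29.1, 3.7], [-24.3, 30.6, 3.7], [-22.6, 31.9, 3.7], [-20.8, 33.1, 3.7], [-18.9, 34.2, 3.7], [-16.9, 35.2, 3.7], [-14.9, 36.1, 3.7], [-12.9, 36.9, 3.7], [-10.8, 37.5, 3.7], [-8.7, 38.1, 3.7], [-6.5, 38.5, 3.7], [-4.3, 38.8, 3.7], [-2.2, 39.0, 3.7], [0.0, 39.1, 3.7], [2.2, 39.0, 3.7], [4.4, 38.8, 3.7]]
```

>>> {"fn": "move_arm", "kwargs": {"rotation": [[0, 0, 3.2], [0, 0, 3.2], [0, 0, 3.2], [0, 0, 3.2], [0, 0, 3.2], [0, 0, 3.2], [0, 0, 3.2], [0, 0, 3.2]], "dp": [[-32, 23, 4], [-30, 24, 4], [-29, 26, 4], [-28, 28, 4], [-26, 29, 4], [-24, 31, 4], [-23, 32, 4], [-21, 33, 4]], "fingers": [1, 1, 1, 1, 1, 1, 1, 1]}}

```text
time_s: 0.72
tool_pos: [0.2897, 0.4043, 0.3646]
eef_rot: [-179.6, 0.1, 49.5]
force: [1.0, 0.4, 0.7]
width: 0.0854
```

>>> {"fn": "move_arm", "kwargs": {"rotation": [[0, 0, 3.2], [0, 0, 3.2], [0, 0, 3.2], [0, 0, 3.2], [0, 0, 3.2], [0, 0, 3.2], [0, 0, 3.2], [0, 0, 3.2]], "dp": [[-19, 34, 4], [-17, 35, 4], [-15, 36, 4], [-13, 37, 4], [-11, 37, 4], [-9, 38, 4], [-6, 38, 4], [-4, 39, 4]], "fingers": [1, 1, 1, 1, 1, 1, 1, 1]}}

```text
time_s: 1.38
tool_pos: [0.3964, 0.0962, 0.3289]
eef_rot: [-179.8, 0.5, 22.9]
force: [0.2, 0.2, 0.5]
width: 0.0854
```

```bash
python3 -c "
from h import *
plan([.46,-.03,.33],11)"
```

```text
t 1.38 pos [0.3964 0.0962 0.3289] rot [-179.78    0.47   22.87] d [  63.6 -126.2    1.1] dyaw -11.9 n 4
rotz 2.97 [[2.4, 35.2, -0.3], [4.2, 35.1, -0.3], [6.0, 34.8, -0.3], [7.8, 34.5, -0.3]]
```

>>> {"fn": "move_arm", "kwargs": {"rotation": [[0, 0, 3], [0, 0, 3], [0, 0, 3], [0, 0, 3], [0, 0, 0]], "dp": [[2, 35, 0], [4, 35, 0], [6, 35, 0], [8, 35, 0], [0, 0, 0]], "fingers": [1, 1, 1, 1, 1]}}

```text
time_s: 1.8
tool_pos: [0.4609, -0.0459, 0.3271]
eef_rot: [179.8, 0.6, 9.5]
force: [0.2, 0.0, 1.0]
width: 0.0853
```

```bash
python3 -c "
from h import *
grab('wrist','w1'); s=arm.get_state(); print(s['time_s'],s['tool_pos'],s['eef_rot'])"
```

```text
1.85 [ 0.45939461 -0.04332506  0.32659167] [179.97462469   0.7696923    9.66396907]
```

View pics/w1.png

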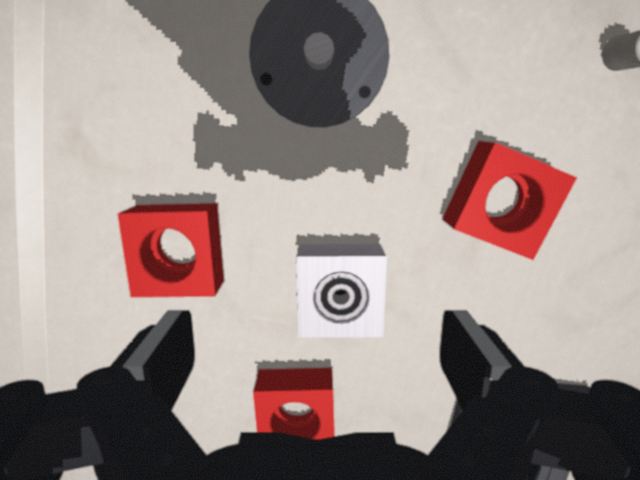

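The wrist picture shows the block's top face with corners (297,256), (384,256), (386,337) and (298,337). The bearing is at (341,297), the ejector pin top at about (318,47), and the red blocks sit left, right and below.

Run:
```python
from h import *
f=load('w1')
P=np.array([onz(f,u,v,.03) for u,v in [(297,256),(384,256),(386,337),(298,337)]])
D=np.roll(P,-1,0)-P;print(P.mean(0).round(4),np.linalg.norm(D,axis=1).round(4),np.degrees(np.arctan2(D[:,1],D[:,0])).round(1))
print('bearing',onz(f,341,297,.028).round(4),'pin',onz(f,318,47,.035).round(4),'foot',((onz(f,249,50,.01)+onz(f,389,50,.01))/2).round(4),'footbottom',onz(f,319,127,.01).round(4))
print(dep(f,310,265),dep(f,300,100))
h=P.mean(0)
plan([.479,-.091,.215],11)
```

```text
[ 0.4819 -0.0904  0.03  ] [0.0581 0.0605 0.0624 0.0605] [   9.7  -76.5 -170.3   99.4]
bearing [ 0.4818 -0.0907  0.028 ] pin [0.4399 0.0633 0.035 ] foot [0.4399 0.0658 0.01  ] footbottom [0.4479 0.0187 0.01  ]
[ 0.45679687 -0.06984072  0.031811  ] [0.43281828 0.03354583 0.00985507]
t 1.85 pos [ 0.4594 -0.0433  0.3266] rot [179.97   0.77   9.66] d [  19.6  -47.7 -111.6] dyaw 1.3 n 4
rotz -0.33 [[2.8, 12.6, 27.9], [2.8, 12.6, 27.9], [2.7, 12.6, 27.9], [2.6, 12.6, 27.9]]
```

>>> {"fn": "move_arm", "kwargs": {"rotation": [[0, 0.8, 0], [0, 0, 0], [0, 0, 0], [0, 0, 0], [0, 0, 0]], "dp": [[3, 13, 27], [3, 13, 27], [3, 13, 27], [3, 12, 27], [0, 0, 0]], "fingers": [1, 1, 1, 1, 1]}}

```text
time_s: 2.27
tool_pos: [0.4807, -0.0881, 0.2151]
eef_rot: [-179.8, -0.2, 10.2]
force: [-0.5, 0.3, 0.3]
width: 0.0852
```

```bash
python3 -c "
from h import *
plan([.481,-.0905,.181],10)"
```

```text
t 2.27 pos [ 0.4807 -0.0881  0.2151] rot [-179.8    -0.25   10.16] d [  0.3  -2.4 -34.1] dyaw -0.2 n 1
rotz 0.16 [[-0.1, 2.4, 34.1]]
```

>>> {"fn": "move_arm", "kwargs": {"rotation": [[0, 0, 0], [0, 0, 0], [0, 0, 0], [0, 0, 0], [0, 0, 0], [0, 0, 0], [0, 0, 0], [0, 0, 0]], "dp": [[0, 2, 18], [0, 0, 16], [0, 0, 0], [0, 0, 0], [0, 0, 0], [0, 0, 0], [0, 0, 0], [0, 0, 0]], "fingers": [1, 1, 1, 0.5, 0, 0, 0, 0]}}

```text
time_s: 2.93
tool_pos: [0.4795, -0.0822, 0.1857]
eef_rot: [-179.5, -0.2, 10.7]
force: [0.4, 0.4, -3.4]
width: 0.0585
```

```bash
python3 -c "
from h import *
s=arm.get_state();print(s,arm.grip_depth)"
```

```text
{'time_s': 2.9333, 'joint_positions': array([-9.21055455e-02,  3.96614077e+01,  6.30399284e+00,  1.29795119e+02,
       -2.33074307e+01,  1.16358981e+01,  3.83926147e+01]), 'joint_velocities': array([-0.86577137, -1.0918902 ,  0.29556127,  0.31558921,  0.10226911,
        0.49306495, -0.21355894]), 'joint_efforts': array([ 8.01839121e-02, -4.58799434e+01,  2.44123757e+00, -4.78337109e+00,
       -1.00433579e-03,  1.19532130e-02,  1.22831072e-03]), 'tool_pos': array([ 0.47951269, -0.08216659,  0.18570335]), 'eef_rot': array([-1.79463150e+02, -1.54065330e-01,  1.07451926e+01]), 'force': array([ 0.43763369,  0.38095754, -3.36927187]), 'ft_torque': array([-0.00777336,  0.02881206,  0.05076189]), 'width': 0.05852231885567095} 0.1547
```

>>> {"fn": "move_arm", "kwargs": {"rotation": [[0, 0, 0], [0, 0, 0], [0, 0, 0], [0, 0, 0], [0, 0, 0], [0, 0, 0]], "dp": [[0, 0, 0], [0, 0, -10], [0, 0, -20], [0, 0, -20], [0, 0, -15], [0, 0, 0]], "fingers": [0, 0, 0, 0, 0, 0]}}

```text
time_s: 3.43
tool_pos: [0.4782, -0.082, 0.2554]
eef_rot: [-179.3, -0.0, 10.8]
force: [0.6, -0.1, -3.4]
width: 0.0586
```

```bash
python3 -c "
from h import *
grab('wrist','w2');plan([.44,.056,.25],10)"
```

```text
t 3.48 pos [ 0.478  -0.0819  0.2545] rot [-1.7932e+02  4.0000e-02  1.0790e+01] d [-38.  137.9  -4.5] dyaw -0.8 n 4
rotz 0.2 [[-2.9, -35.6, 1.1], [-3.0, -35.6, 1.1], [-3.1, -35.6, 1.1], [-3.3, -35.6, 1.1]]
```

View pics/w2.png

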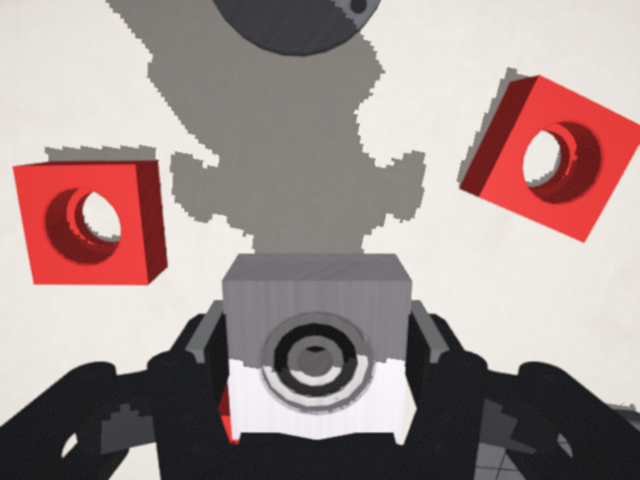

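The block is lifted level in the jaws, with the bearing centred at about (318,361) and the block's far top edge at v=280, u from 223 to 411.

Run:
```python
from h import *
f=load('w2'); s=arm.get_state();p=np.array(s['tool_pos']);y=np.radians(s['eef_rot'][2])
print(dep(f,240,300),dep(f,390,300),dep(f,300,290))
b=onz(f,318,361,.097);e=(onz(f,223,280,.099)+onz(f,411,280,.099))/2; print(b,e,np.linalg.norm(onz(f,223,280,.099)-onz(f,411,280,.099)))
for q in (b,e):
    d=q-p; print('tool xy',(np.cos(y)*d[0]+np.sin(y)*d[1])*1000,(np.sin(y)*d[0]-np.cos(y)*d[1])*1000)
```

```text
[ 0.45055654 -0.07014398  0.1021513 ] [ 0.49726131 -0.06098148  0.10274411] [ 0.46867232 -0.0628071   0.10310506]
[ 0.47964376 -0.09003159  0.097     ] [ 0.47357205 -0.06007258  0.099     ] 0.06052111408992977
tool xy 0.04826293891288893 8.288270362940468
tool xy -0.3070466908820209 -22.277753589527077
```

```bash
python3 -c "
from h import *
plan([.4383,.0713,.25],10.5,5)"
```

```text
t 3.48 pos [ 0.478  -0.0819  0.2545] rot [-1.7932e+02  4.0000e-02  1.0790e+01] d [-39.7 153.2  -4.5] dyaw -0.3 n 5
rotz 0.06 [[-2.1, -31.6, 0.9], [-2.1, -31.6, 0.9], [-2.1, -31.6, 0.9], [-2.2, -31.6, 0.9], [-2.2, -31.6, 0.9]]
```

>>> {"fn": "move_arm", "kwargs": {"rotation": [[0, 0, 0], [-0.7, 0, 0], [0, 0, 0], [0, 0, 0], [0, 0, 0], [0, 0, 0], [0, 0, 0]], "dp": [[-2, -20, 0], [-2, -35, 0], [-2, -35, 0], [-2, -35, 0], [-2, -28, 0], [0, 0, 0], [0, 0, 0]], "fingers": [0, 0, 0, 0, 0, 0, 0]}}

```text
time_s: 4.07
tool_pos: [0.4386, 0.0705, 0.2518]
eef_rot: [179.7, 0.1, 10.5]
force: [0.0, -1.2, -3.3]
width: 0.0589
```

```bash
python3 -c "
from h import *
plan([.4383,.0713,.225],10.5,2)"
```

```text
t 4.07 pos [0.4386 0.0705 0.2518] rot [1.7972e+02 1.0000e-01 1.0480e+01] d [ -0.3   0.8 -26.8] dyaw 0.0 n 2
rotz -0.01 [[-0.1, -0.4, 13.4], [-0.1, -0.4, 13.4]]
```

>>> {"fn": "move_arm", "kwargs": {"rotation": [[0, 0, 0], [0, 0, 0], [0, 0, 0]], "dp": [[0, -1, 12], [0, 0, 10], [0, 0, 0]], "fingers": [0, 0, 0]}}

```text
time_s: 4.32
tool_pos: [0.4382, 0.0716, 0.2283]
eef_rot: [179.7, 0.2, 10.6]
force: [-0.6, 0.0, -2.2]
width: 0.0587
```

```bash
python3 -c "
from h import *
grab('side','d1');plan([.4383,.0713,.196],10.5,3)"
```

```text
t 4.37 pos [0.4383 0.0714 0.2288] rot [1.7972e+02 1.3000e-01 1.0550e+01] d [  0.   -0.1 -32.8] dyaw -0.1 n 3
rotz 0.02 [[0.0, 0.0, 10.9], [0.0, 0.0, 10.9], [0.0, 0.0, 10.9]]
```

View pics/d1.png

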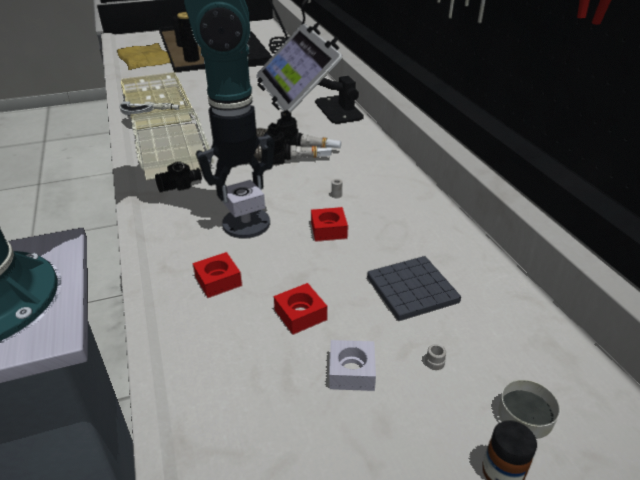

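The side picture shows the block at (245,198), directly over the ejector foot at (246,222) and level. I'll lower it now.

>>> {"fn": "move_arm", "kwargs": {"rotation": [[0, 0, 0], [0, 0, 0], [0, 0, 0], [0, 0, 0], [0, 0, 0], [0, 0, 0]], "dp": [[0, 0, 8], [0, 0, 8], [0, 0, 7], [0, 0, 5], [0, 0, 3], [0, 0, 0]], "fingers": [0, 0, 0, 0, 0, 0]}}

```text
time_s: 4.87
tool_pos: [0.4396, 0.0687, 0.1953]
eef_rot: [179.7, 0.0, 10.3]
force: [-0.5, 0.5, -2.0]
width: 0.0585
```

>>> {"fn": "move_arm", "kwargs": {"rotation": [[0, 0, 0], [0, 0, 0]], "dp": [[0, -1, 3], [0, 0, 0]], "fingers": [0, 0, 0]}}

```text
invalid input
```

>>> {"fn": "move_arm", "kwargs": {"rotation": [[0, 0, 0], [0, 0, 0]], "dp": [[0, -1, 3], [0, 0, 0]], "fingers": [0, 0]}}

```text
time_s: 5.03
tool_pos: [0.4397, 0.0688, 0.1934]
eef_rot: [179.7, -0.1, 10.2]
force: [-1.0, 0.5, -1.8]
width: 0.0589
```

>>> {"fn": "move_arm", "kwargs": {"rotation": [[0, 0, 0], [0, 0, 0], [0, 0, 0]], "dp": [[0, 0, 3], [0, 0, 0], [0, 0, 0]], "fingers": [0, 0, 0]}}

```text
time_s: 5.28
tool_pos: [0.4396, 0.0679, 0.195]
eef_rot: [179.8, -0.3, 10.1]
force: [0.4, -0.1, -2.0]
width: 0.0586
```

```bash
python3 -c "
from h import *
grab('wrist','w3');s=arm.get_state();print(s['tool_pos'],s['force'])
f=load('w3')
for u in (250,390):
  for v in (285,300): print(dep(f,u,v).round(4))"
```

```text
[0.43961371 0.06792863 0.19481011] [ 0.27253735  0.47651669 -2.54201286]
[0.4158 0.0837 0.0414]
[0.4165 0.079  0.0423]
[0.459  0.0916 0.0422]
[0.4605 0.0861 0.041 ]
```

View pics/w3.png

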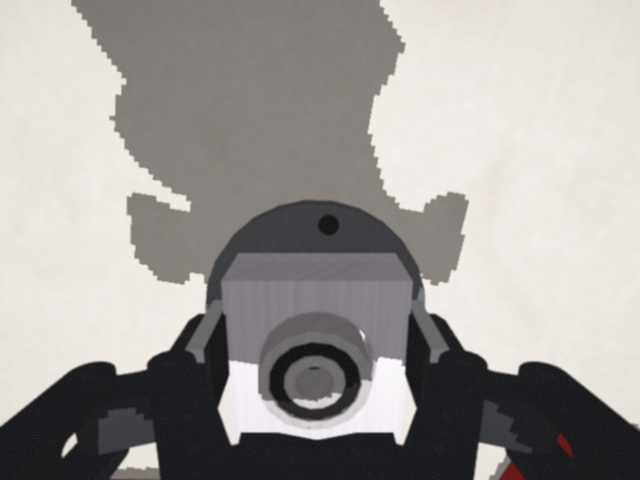

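The bearing now stands proud of the block at (314,382) and the block looks seated on the foot. I'll release and rise.

>>> {"fn": "move_arm", "kwargs": {"rotation": [[0, 0, 0], [0, 0, 0], [0, 0, 0], [0, 0, 0], [0, 0, 0], [0, 0, 0]], "dp": [[0, 0, 1], [0, 0, 0], [0, 0, 0], [0, 0, 0], [0, 0, 0], [0, 0, 0]], "fingers": [0.7, 0.8, 1, 1, 1, 1]}}

```text
time_s: 5.83
tool_pos: [0.4403, 0.0682, 0.1931]
eef_rot: [179.7, -0.4, 10.1]
force: [0.2, -0.0, -0.2]
width: 0.0854
```

>>> {"fn": "move_arm", "kwargs": {"rotation": [[0, 0, 0], [0, 0, 0], [0, 0, 0], [0, 0, 0], [0, 0, 0], [0, 0, 0]], "dp": [[0, 0, -10], [0, 0, -25], [0, 0, -30], [0, -12, -30], [0, -12, -10], [0, 0, 0]], "fingers": [1, 1, 1, 1, 1, 1]}}

```text
time_s: 6.33
tool_pos: [0.4358, 0.0916, 0.3003]
eef_rot: [179.8, -0.1, 9.9]
force: [0.3, -0.4, -0.3]
width: 0.0855
```

```bash
python3 -c "
from h import *
grab('wrist','w4');s=arm.get_state();print(s['time_s'],s['tool_pos'],s['eef_rot'],arm.grip_depth)
crop('w4',200,150,480,360,2.8,'w4c')"
```

```text
6.3833 [0.43582748 0.09069993 0.29969899] [ 1.79750168e+02 -5.15495386e-02  9.85347940e+00] 0.1547
```

View pics/w4.png

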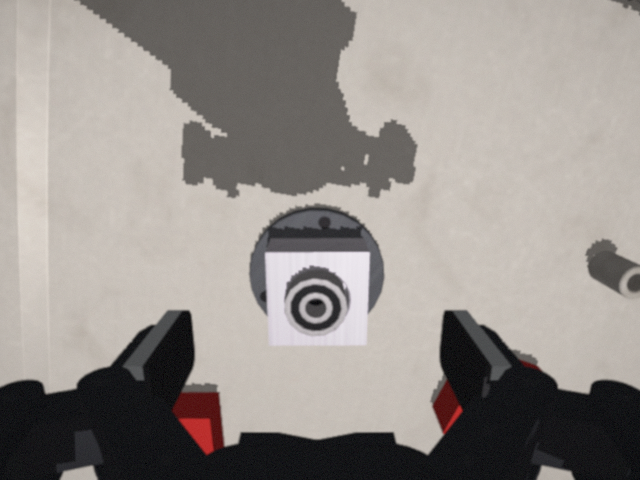

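The block sits level on the foot with top corners (265,252), (367,251), (368,345) and (268,346). The bearing's top face is centred at about (317,306), and the foot spans u 250 to 384.

Run:
```python
from h import *
f=load('w4')
P=np.array([onz(f,u,v,.04) for u,v in [(265,252),(367,251),(368,345),(268,346)]]);D=np.roll(P,-1,0)-P
print('block',P.mean(0).round(4),np.linalg.norm(D,axis=1).round(4))
print('bearing',onz(f,317,306,.053).round(4),'foot',((onz(f,250,272,.01)+onz(f,384,272,.01))/2).round(4),'foot top',onz(f,316,206,.01).round(4))
v,u=np.mgrid[240:350:3,262:372:3]
pts=np.array([dep(f,a,b) for a,b in zip(u.ravel(),v.ravel())])
z=pts[:,2];top=pts[z>.0475];print('bearing top z',np.median(top[:,2]),len(top),top[:,:2].mean(0),(top[:,:2].max(0)+top[:,:2].min(0))/2)
pl=pts[(z>.034)&(z<.046)];A=np.c_[pl[:,:2],np.ones(len(pl))];print('plane',np.linalg.lstsq(A,pl[:,2],rcond=None)[0],np.median(pl[:,2]))
plan([.4405,.062,.245],9.9)
```

```text
block [0.4414 0.059  0.04  ] [0.0586 0.0607 0.0616 0.0607]
bearing [0.441  0.0612 0.053 ] foot [0.4403 0.0657 0.01  ] foot top [0.432  0.1091 0.01  ]
bearing top z 0.05271960761321924 316 [0.43973588 0.06320262] [0.44014078 0.10143271]
plane [-0.00061423 -0.01087463  0.04087966] 0.04010156033593856
t 6.38 pos [0.4358 0.0907 0.2997] rot [ 1.7975e+02 -5.0000e-02  9.8500e+00] d [  4.7 -28.7 -54.7] dyaw 0.0 n 2
rotz -0.02 [[-0.2, 14.5, 27.3], [-0.2, 14.5, 27.3]]
```

>>> {"fn": "move_arm", "kwargs": {"rotation": [[0, 0, 0], [0, 0, 0], [0, 0, 0], [0, 0, 0]], "dp": [[0, 15, 27], [0, 14, 27], [0, 0, 0], [0, 0, 0]], "fingers": [1, 1, 1, 1]}}

```text
time_s: 6.72
tool_pos: [0.4415, 0.0615, 0.2429]
eef_rot: [179.8, -0.1, 10.1]
force: [1.1, 1.1, 1.1]
width: 0.0855
```

```bash
python3 -c "
from h import *
plan([.4405,.062,.217],9.9,3)"
```

```text
t 6.72 pos [0.4415 0.0615 0.2429] rot [ 1.7977e+02 -1.2000e-01  1.0060e+01] d [ -1.    0.5 -25.9] dyaw -0.2 n 3
rotz 0.05 [[-0.3, -0.2, 8.6], [-0.3, -0.2, 8.6], [-0.3, -0.2, 8.6]]
```

>>> {"fn": "move_arm", "kwargs": {"rotation": [[0, 0, 0], [0, 0, 0], [0, 0, 0], [0, 0, 0], [0, 0, 0]], "dp": [[0, 0, 8], [0, 0, 8], [0, 0, 8], [0, 0, 0], [0, 0, 0]], "fingers": [1, 1, 1, 1, 1]}}

```text
time_s: 7.13
tool_pos: [0.4412, 0.0622, 0.2172]
eef_rot: [179.8, -0.1, 10.1]
force: [1.0, -0.2, 0.5]
width: 0.085
```

>>> {"fn": "move_arm", "kwargs": {"rotation": [[0, 0, 0], [0, 0, 0], [0, 0, 0], [0, 0, 0], [0, 0, 0], [0, 0, 0], [0, 0, 0], [0, 0, 0]], "dp": [[0, 0, 0], [0, 0, 0], [0, 0, 0], [0, 0, 0], [0, 0, 0], [0, 0, 0], [0, 0, 0], [0, 0, 0]], "fingers": [0.7, 0.6, 0.5, 0.45, 0.3, 0.2, 0.2, 0.2]}}

```text
time_s: 7.8
tool_pos: [0.4412, 0.0633, 0.2192]
eef_rot: [179.8, -0.2, 10.2]
force: [0.3, -0.2, -1.3]
width: 0.0329
```

```bash
python3 -c "
from h import *
grab('wrist','w5');s=arm.get_state();print(s['time_s'],s['tool_pos'],s['force'],s['width'])
crop('w5',180,230,480,480,2.4,'w5c')"
```

```text
7.85 [0.44122387 0.06326884 0.21912441] [-0.12700759 -0.46019657 -1.04504467] 0.03282594790366749
```

View pics/w5c.png

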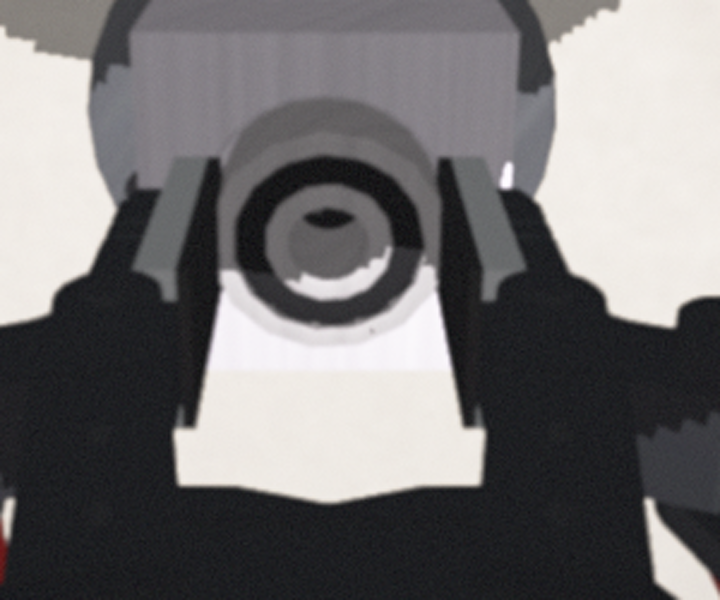

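The pads close on the bearing's top part, but the overlap looks shallow and the width reads 32.8 mm. I'll open slightly, go a few mm lower and grip again.

>>> {"fn": "move_arm", "kwargs": {"rotation": [[0, 0, 0], [0, 0, 0], [0, 0, 0], [0, 0, 0], [0, 0, 0], [0, 0, 0]], "dp": [[0, 0, 0], [0, 0, 0], [0, 0, 3], [0, 1, 3], [0, 0, 0], [0, 0, 0]], "fingers": [0.6, 0.6, 0.6, 0.6, 0.6, 0.6]}}

```text
time_s: 8.35
tool_pos: [0.4417, 0.0623, 0.2124]
eef_rot: [179.8, -0.3, 10.2]
force: [0.6, 0.3, 0.0]
width: 0.0515
```

>>> {"fn": "move_arm", "kwargs": {"rotation": [[0, 0, 0], [0, 0, 0], [0, 0, 0], [0, 0, 0], [0, 0, 0], [0, 0, 0], [0, 0, 0]], "dp": [[0, 0, -2], [0, 0, 0], [0, 0, 0], [0, 0, 0], [0, 0, 0], [0, 0, 0], [0, 0, 0]], "fingers": [0.6, 0.5, 0.4, 0.2, 0.1, 0.1, 0.1]}}

```text
time_s: 8.93
tool_pos: [0.4416, 0.0621, 0.2149]
eef_rot: [179.8, -0.2, 10.2]
force: [0.1, 0.2, -0.9]
width: 0.0332
```

>>> {"fn": "move_arm", "kwargs": {"rotation": [[0, 0, 0], [0, 0, 0], [0, 0, 0], [0, 0, 0], [0, 0, 0], [0, 0, 0], [0, 0, 0]], "dp": [[0, 0, -3], [0, 0, -5], [0, 0, -8], [0, 0, -15], [0, 0, -20], [0, 0, -10], [0, 0, 0]], "fingers": [0.1, 0.1, 0.1, 0.1, 0.1, 0.1, 0.1]}}

```text
time_s: 9.52
tool_pos: [0.4407, 0.062, 0.28]
eef_rot: [179.9, -0.1, 10.2]
force: [0.9, -0.5, -0.8]
width: 0.0334
```

```bash
python3 -c "
from h import *
grab('wrist','w6');plan([.649,-.2035,.26],10)
crop('w6',140,150,500,470,2,'w6c')"
```

```text
t 9.57 pos [0.4406 0.062  0.2794] rot [ 1.7988e+02 -7.0000e-02  1.0180e+01] d [ 208.4 -265.5  -19.4] dyaw -0.2 n 9
rotz 0.02 [[17.6, 33.1, 2.2], [17.6, 33.1, 2.2], [17.6, 33.1, 2.2], [17.6, 33.1, 2.2], [17.6, 33.1, 2.2], [17.6, 33.1, 2.2], [17.6, 33.1, 2.2], [17.7, 33.1, 2.2], [17.7, 33.1, 2.2]]
```

View pics/w6c.png

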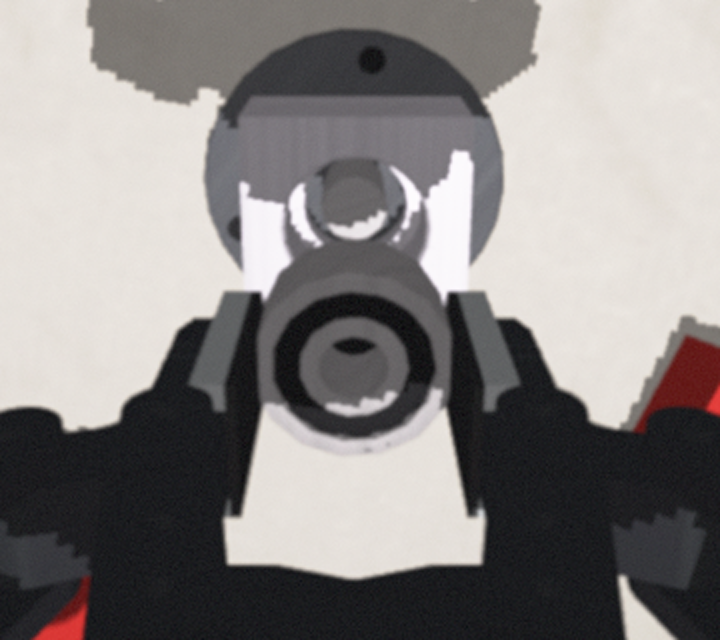

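The bearing is held upright in the jaws, and the block stays on the ejector with the pin visible in its hole. Next I carry the bearing to the plate.

>>> {"fn": "move_arm", "kwargs": {"rotation": [[0, 0, 0], [0, 0, 0], [0, 0, 0], [0, 0, 0], [0, 0, 0], [0, 0, 0], [0, 0, 0], [0, 0, 0]], "dp": [[10, 19, 0], [18, 33, 1], [18, 33, 2], [18, 33, 2], [18, 33, 2], [18, 33, 2], [18, 33, 2], [18, 33, 2]], "fingers": [0.1, 0.1, 0.1, 0.1, 0.1, 0.1, 0.1, 0.1]}}

```text
time_s: 10.23
tool_pos: [0.6194, -0.1569, 0.2588]
eef_rot: [-179.3, 0.9, 11.4]
force: [1.1, 0.4, -0.2]
width: 0.0334
```

```bash
python3 -c "
from h import *
plan([.649,-.2035,.25],10)"
```

```text
t 10.23 pos [ 0.6194 -0.1569  0.2588] rot [-179.35    0.87   11.36] d [ 29.6 -46.6  -8.8] dyaw -1.4 n 2
rotz 0.68 [[9.9, 25.8, 4.4], [10.2, 25.7, 4.4]]
```

>>> {"fn": "move_arm", "kwargs": {"rotation": [[-0.6, 0.9, 0], [0, 0, 0], [0, 0, 0], [0, 0, 0]], "dp": [[10, 24, 5], [9, 15, 5], [0, 0, 0], [0, 0, 0]], "fingers": [0.1, 0.1, 0.1, 0.1]}}

```text
time_s: 10.57
tool_pos: [0.6497, -0.2035, 0.2444]
eef_rot: [179.6, -0.2, 10.8]
force: [-0.2, 0.4, 0.0]
width: 0.0331
```

```bash
python3 -c "
from h import *
grab('wrist','w7');plan([.649,-.2035,.202],10,4)
f=load('w7');print([dep(f,u,v).round(4).tolist() for u,v in [(316,270),(250,250),(380,250)]])"
```

```text
t 10.62 pos [ 0.6494 -0.2034  0.2444] rot [ 1.7959e+02 -1.6000e-01  1.0780e+01] d [ -0.4  -0.1 -42.4] dyaw -0.8 n 4
rotz 0.2 [[-0.1, -0.0, 10.6], [-0.1, -0.0, 10.6], [-0.1, -0.0, 10.6], [-0.1, -0.0, 10.6]]
[[0.6464, -0.1885, 0.0666], [0.616, -0.2025, 0.0157], [0.6792, -0.1907, 0.0152]]
```

View pics/w7.png

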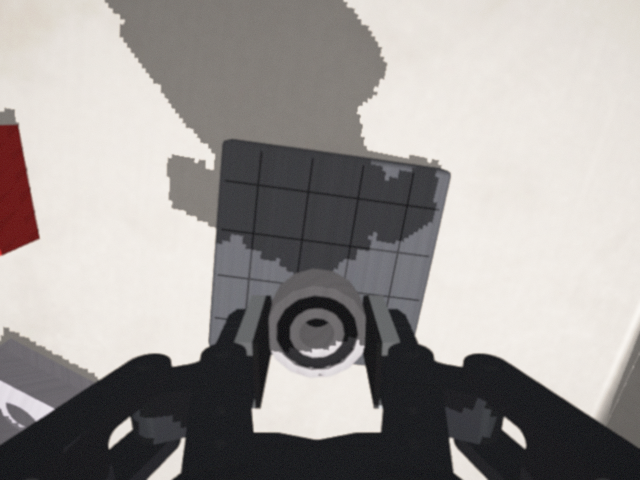

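The bearing is over the plate, whose far corners are at (226,140) and (449,171). I'll lower it.

>>> {"fn": "move_arm", "kwargs": {"rotation": [[0, 0, 0], [0, 0, 0], [0, 0, 0], [0, 0, 0], [0, 0, 0], [0, 0, 0]], "dp": [[0, 0, 12], [0, 0, 12], [0, 0, 10], [0, 0, 7], [0, 0, 0], [0, 0, 0]], "fingers": [0.1, 0.1, 0.1, 0.1, 0.1, 0.1]}}

```text
time_s: 11.12
tool_pos: [0.6464, -0.1966, 0.1969]
eef_rot: [-179.9, 0.2, 11.1]
force: [0.1, -0.1, -0.7]
width: 0.0337
```

```bash
python3 -c "
from h import *
f=load('w7');a,b=onz(f,226,140,.015),onz(f,449,171,.015);d=(b-a)/np.linalg.norm(b-a);print(a,b,'centre',(a+b)/2+55e-3*np.array([d[1],-d[0],0]))
plan([.649,-.2035,.195],10,4)"
```

```text
[ 0.59724818 -0.15206711  0.015     ] [ 0.70256672 -0.14645758  0.015     ] centre [ 0.65283274 -0.20418449  0.015     ]
t 11.12 pos [ 0.6464 -0.1966  0.1969] rot [-179.94    0.2    11.15] d [ 2.6 -6.9 -1.9] dyaw -1.1 n 4
rotz 0.29 [[0.3, 1.8, 0.5], [0.3, 1.8, 0.5], [0.3, 1.8, 0.5], [0.3, 1.8, 0.5]]
```

>>> {"fn": "move_arm", "kwargs": {"rotation": [[0, 0, 0], [0, 0, 0], [0, 0, 0]], "dp": [[1, 4, 2], [0, 0, 1], [0, 0, 0]], "fingers": [0.1, 0.1, 0.1]}}

```text
time_s: 11.37
tool_pos: [0.6482, -0.1989, 0.1955]
eef_rot: [-179.7, 0.3, 11.2]
force: [0.4, 0.0, -0.7]
width: 0.0336
```

>>> {"fn": "move_arm", "kwargs": {"rotation": [[0, 0, 0], [0, 0, 0], [0, 0, 0]], "dp": [[0, 0, 3], [0, 0, 1], [0, 0, 0]], "fingers": [0.1, 0.1, 0.1]}}

```text
time_s: 11.62
tool_pos: [0.6494, -0.2, 0.1956]
eef_rot: [-179.8, 0.1, 11.2]
force: [0.5, -0.3, -0.4]
width: 0.0333
```

>>> {"fn": "move_arm", "kwargs": {"rotation": [[0, 0, 0], [0, 0, 0], [0, 0, 0]], "dp": [[0, 0, 4], [0, 0, 2], [0, 0, 2]], "fingers": [0.1, 0.1, 0.1]}}

```text
time_s: 11.87
tool_pos: [0.6499, -0.2009, 0.1947]
eef_rot: [-179.6, -0.0, 11.2]
force: [-3.6, 1.1, 11.9]
width: 0.033
```

Contact: +12 N. I'll ease off, release, and rise straight up.

>>> {"fn": "move_arm", "kwargs": {"rotation": [[0, 0, 0], [0, 0, 0], [0, 0, 0], [0, 0, 0], [0, 0, 0], [0, 0, 0], [0, 0, 0]], "dp": [[0, 0, 0], [0, 0, 0], [0, 0, 0], [0, 0, 0], [0, 0, 0], [0, 0, 0], [0, 0, 0]], "fingers": [0.1, 0.5, 0.6, 0.8, 1, 1, 1]}}

```text
time_s: 12.45
tool_pos: [0.6507, -0.2017, 0.1943]
eef_rot: [-179.7, -0.1, 11.2]
force: [0.5, 1.0, -0.2]
width: 0.0852
```

>>> {"fn": "move_arm", "kwargs": {"rotation": [[0, 0, 0], [0, 0, 0], [0, 0, 0], [0, 0, 0], [0, 0, 0], [0, 0, 0], [0, 0, 0]], "dp": [[0, 0, -10], [0, 0, -20], [0, 0, -35], [0, -10, -35], [0, -10, -20], [0, 0, 0], [0, 0, 0]], "fingers": [1, 1, 1, 1, 1, 1, 1]}}

```text
time_s: 13.03
tool_pos: [0.6461, -0.1831, 0.3205]
eef_rot: [-179.6, 0.1, 11.1]
force: [-1.1, -0.7, 0.4]
width: 0.0853
```

Run:
```python
from h import *
grab('wrist','w8');grab('scene','s8');s=arm.get_state();print(s['time_s'],s['tool_pos'],s['force'])
a=cv2.imread('pics/w8.png')[120:420,120:520];b=cv2.imread('pics/s8.png')[170:380,230:430]
cv2.imwrite('pics/fin.png',np.hstack([a,cv2.resize(b,(300,300))]))
```

```text
13.1333 [ 0.64611516 -0.18319479  0.31928876] [-0.05225377  0.57819172  0.07544827]
```

View pics/fin.png

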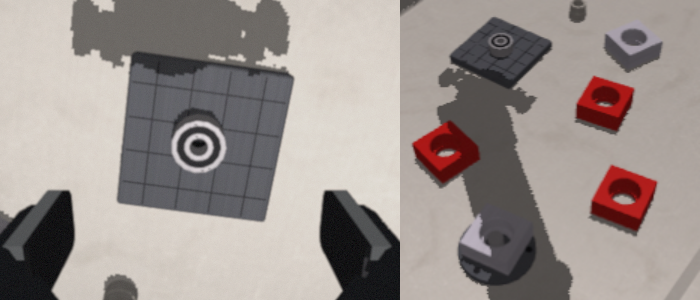

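The bearing lies flat near the plate's middle (left, at (198,145)). The block is on the foot (right, at (495,240)). I'll check its level numerically.

Run:
```python
from h import *
f=load('w8')
print('bearing',onz(f,318,265,.033).round(4),'plate',np.mean([onz(f,120+u,120+v,.015) for u,v in [(134,53),(293,76),(265,221),(118,202)]],0).round(4))
print([dep(f,u,v).round(4).tolist() for u,v in [(300,262),(337,262),(318,287)]])
f=load('s8')
v,u=np.mgrid[300:372,265:335]
P=np.array([dep(f,a,b) for a,b in zip(u.ravel(),v.ravel()) if f['d'][b,a]>0])
t=P[(P[:,2]>.036)&(P[:,2]<.046)&(np.hypot(P[:,0]-.4405,P[:,1]-.061)<.042)]
A=np.c_[t[:,:2]-t[:,:2].mean(0),np.ones(len(t))];c=np.linalg.lstsq(A,t[:,2],rcond=None)[0]
print(len(t),t.min(0).round(4),t.max(0).round(4),'mean',t.mean(0).round(4),'slope',c.round(3), P[:,2].max())
```

```text
bearing [ 0.6494 -0.2001  0.033 ] plate [ 0.6533 -0.2032  0.015 ]
[[0.6376, -0.2003, 0.0331], [0.6612, -0.1961, 0.032], [0.6524, -0.2152, 0.0326]]
881 [0.4062 0.0256 0.036 ] [0.4741 0.0952 0.0441] mean [0.4393 0.0607 0.0401] slope [ 0.002 -0.004  0.04 ] 0.044078791967562925
```

The block is level (slope below 0.005) with its top at 40 mm, centred about 3 mm from the seat. The bearing is about 5 mm from the plate's centre, with its top at 33 mm.

```bash
python3 -c "
from cell import arm
print(arm.finish_job())"
```

```text
the job is handed in; nothing more can be done
None
```

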